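Wedge the rocking small-parts cabinet on the packing table

TASK

The grey small-parts cabinet on the packing table rocks because one foot is too short, the one at the corner by the dark rubber wedge. Without gripping or lifting anything, push the wedge along the table, thin end first, under that foot just until it is snug and the cabinet stands firm, then press firmly down on the cabinet's top over that corner for a moment (about a kilo of force) to feel that it no longer rocks (if it dips, push the wedge further in and press again). Leave the wedge in place, the cabinet level and not shoved from its spot, and the other things on the table undisturbed.

Things in the scene. Friction and masses are not known exactly. Their poses are not given: they have to be found in the camera images.
- cabinet: loose grey sheet-steel cabinet, 1.5 to 2.5 kg: 180 mm deep (x), 280 wide (y), underside 22 and top 152 mm above the table. Origin on the table under its middle; +x out of the drawer fronts (away from the robot), +y towards the wedge. Four domed feet at x +-70, y +-120 mm; the one at +x +y is 5.5 to 9.5 mm short (varies) and hangs above the table; untouched, it rests level on the other three
- short_foot (a point): centre of the ball end (11 mm radius) of the short foot, 20 mm inside both side walls of that corner; the foot's lowest point is 11 mm below it. It is rigid in the cabinet
- corner_top (a point): point on the cabinet's flat top, 152 mm above the table, straight over the short foot: press here. Unwedged, 2 to 4 N here makes this corner dip until its foot meets what is below; it comes back when let go
- wedge: loose dark rubber wedge, about 70 g: 120 mm long (x), 40 wide (y), 2 mm high at the thin end rising evenly to 25 at the thick end, upright flat ends. Origin mid-underside; thin end at +x 60 mm, thick end at -x 60 mm. Lies outside the cabinet, thin end roughly towards the short foot. Slides with 0.3 to 1 N; once it meets the foot the push rises quickly past 5 N, and much more jacks the cabinet up
- wedge_slope (a point): middle of the wedge's sloping top face, 13.5 mm above its underside; x runs down the slope to the thin end, y across, z square to the slope. Snug when short_foot is 11 mm above the slope along this z
- figure1: loose magenta plastic figure, 30 mm across, 48 mm tall; origin under its middle; leave it alone
- figure2: second such figure
- beaker: loose clear plastic beaker, 72 mm across, 85 mm tall, in front of the drawers; origin under its middle; leave it alone
- carton: loose white carton 260 x 75 x 60 mm (x, y, z); origin under its middle; leave it alone
Things that resemble listed ones, but are neither listed nor needed, are in the scene too. Several things have the shape of the wedge; the one meant has the colours described above.

How it is judged:
By the outcome, as a careful person would: the job done as asked, in the order asked, and still so for the second after the job is handed in, with the robot touching nothing.
It also fails if it takes over 64 s, if anything falls off the work surface, if the arm or the gripper's body presses on something with over 40 N, if the wrist force passes 120 N, or if a joint passes its speed limit or range.

ROBOT

A 6-joint arm with a two-finger parallel gripper is mounted at the origin on the work surface. World frame = base frame: x ahead of the robot, y to its left, z up, the work surface at z = 0. Lengths are in m, angles in rad, forces in N, time in s.
With the tool pointing down it reaches from about 0.425 to 0.95 m from the base axis. Payload 3.5 kg.
Tool frame: the origin (TCP) lies at the very end of the fingers, on their centre line; the grasp point (between the pads) lies 19 mm behind it; z points along the fingers, y is the direction in which the jaws open and shut (so a half turn about z gives the same grasp; the last joint's range is limited). The gripper opens to 85 mm and grips with 20 to 120 N. Pads are 22 mm wide; open, the fingers measure 114 mm over their backs; the gripper's body (76 mm by 85 mm) begins 54 mm behind the grasp point. The pads swing forward as they close: fully open they stand 13 mm farther back than shut.
Start: joints at [1.06, 0.286, 1.577, -0, 1.279, -0.15], TCP at [0.238, 0.632, 0.231] pointing down, gripper open.
Joint ranges: [-2.77, 2.77], [-0.9, 2.22], [0.21, 2.48], [-1.53, 4.67], [0.24, 2.81], [-2.84, 2.84]. Speed limits (rad/s): [2.79, 2.79, 3.14, 3.14, 3.14, 3.14].

INTERFACE

Orientations are given as a rotation vector (axis times angle).
In Python, from cell import readout, optics, ctrl gives the robot as it stands.
- The arm moves only by the shell command python3 -m jog 'ROWS' [FORCE]. ROWS is JSON, a list that holds one entry, the list of rows, each a list of 7 numbers: the turn, a rotation vector about the tool's x, y, z in degrees, then the shift along the tool's x, y, z in m, then the opening, from 0 (shut) to 1 (fully open). In form: [[[rx, ry, rz, dx, dy, dz, fingers], ...]]. A call has 1 to 8 rows; each row shifts and turns the commanded pose from where the row before left it, along the tool's axes as they then stand; what a row does not reach is not made up. A row lasts 1/12 s, in which the tool goes at most 41.7 mm and 7.16 degrees, less where a joint would pass 70% of its speed; a pose out of reach is approached as far as the arm can. A call with a gripper value outside its range is refused whole. The fingers move at their own pace and stop on an object; FORCE is the grip in N (left out, the last holds). Time passes only in rows, so rows that do not move let the fingers close. It gives the time, the measured TCP pose, the force and the opening at its end, in the units of the state.
- readout.get_state(): the state, without advancing time (a new reading comes with each control period).
- optics.camera(name): name is "scene" or "side" or "wrist"; returns a dict with "image" (384x512x3 uint8, blue, green, red), "depth" (384x512 float32, m along the optical axis (not along the pixel's ray), 0 where there is no reading), "fx", "fy", "cx", "cy" (pixels), "rvec" (rotation vector, rad) and "tvec" (3), from world to camera coordinates, as OpenCV has them. Camera axes: x right, y down, z forward; pixel columns grow to the right and rows downward; lengths in m; the calibration is good to about 2 mm. The wrist camera is an equidistant fisheye: a pixel r from the principal point sees the ray r / f radians off the axis. A picture is of the moment at which its call begins.
- ctrl.finish_job(): hands the job in, once; it reports no verdict.
The state is a dict: "time_s": time; "joint_positions": joint angles; "dq": joint speeds; "joint_torque": joint torques, N m; "eef_pos": TCP position; "tcp_rot": TCP orientation; "wrist_force": force on the tool from outside, world axes, zero at the start; "wrist_torque": the same for the moment, N m; "opening": finger opening in m.
Only numpy, scipy, OpenCV 4.12 (cv2) and the standard library are available. Lean on these libraries where they do the work, as an engineer would, in place of code of your own. Each camera call takes 0.05 s, during which the arm holds its last target.

## Working session

There is one attempt and no reset: what is moved stays moved. The work goes in short steps, Python scripts to look and compute and a shell command to move; the robot and the scene stay as the last step left them, time stands still between calls to the robot, and variables do not carry over. Pictures are saved under pics/ and viewed, and the job is handed in when it is done.

```bash
mkdir -p pics; ls; python3 - <<'E'
from cell import readout, optics
import cv2,numpy as np,pickle
s=readout.get_state();print(s)
for n in("scene","side","wrist"):
    c=optics.camera(n);cv2.imwrite(f"pics/{n}0.png",c["image"]);pickle.dump(c,open(f"{n}0.pkl","wb"))
    print(n,c["fx"],c["cx"],c["cy"],c["rvec"],c["tvec"])
E
```

```text
pics
{'time_s': 0.0, 'joint_positions': array([ 1.06002607e+00,  2.87207944e-01,  1.57818767e+00,  6.47641595e-06,
        1.27860097e+00, -1.49983047e-01]), 'dq': array([ 0.00197166, -0.00199209,  0.00065744,  0.00068959,  0.00203106,
        0.00141496]), 'joint_torque': array([-5.85874950e-04, -4.05978405e+01, -2.92622888e+01, -1.30367421e-04,
        5.84892870e-03,  8.17336172e-06]), 'eef_pos': array([0.23791521, 0.63097398, 0.22991321]), 'tcp_rot': array([-0.56351608, -3.08983903,  0.00356782]), 'wrist_force': array([-0.60246632, -0.47322063, -0.33074865]), 'wrist_torque': array([ 0.04404112,  0.00165299, -0.01218129]), 'opening': 0.08545613942266853}
scene 361.7751660836712 262.72222020668545 187.07530874989473 [ 1.64907486  2.10040949 -0.66377705] [-0.03438407 -0.41990041  1.33217827]
side 413.14093890050657 256.931513532184 191.16178692941426 [ 0.15458172 -2.86688603  1.11997223] [ 0.61072328 -0.01914375  1.20262334]
wrist 297.3186396354542 256.6505593824134 191.12011207333393 [-2.36301423 -1.63596442 -0.25407312] [-0.67507025 -0.04036404  0.37963707]
```

View pics/scene0.png

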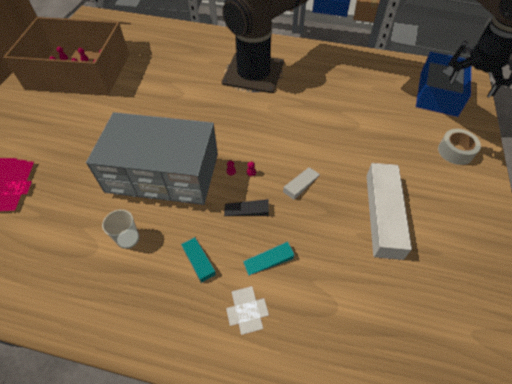

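View pics/side0.png

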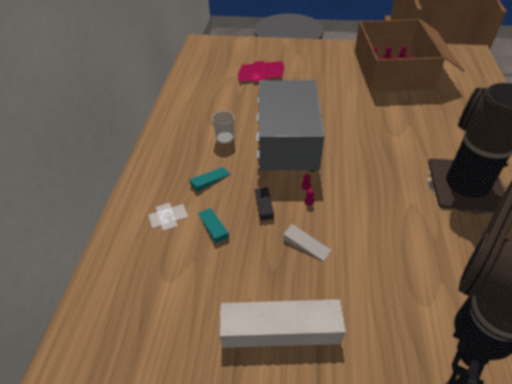

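View pics/wrist0.png

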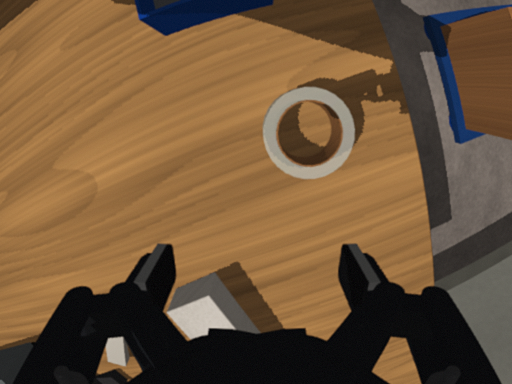

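Dark candidates: black wedge at scene (246,209); light-grey wedge (301,183); teal wedges (198,259) and (269,258). Only the first is dark rubber-like and beside the cabinet's front +y corner. I'll confirm it in a crop and measure.

```bash
cat > h.py <<'E'
import cv2,numpy as np,pickle
def RT(c): return cv2.Rodrigues(np.array(c["rvec"],float))[0],np.array(c["tvec"],float).ravel()
def cloud(c):
    d=c["depth"];v,u=np.mgrid[:d.shape[0],:d.shape[1]]
    p=np.stack([(u-c["cx"])/c["fx"]*d,(v-c["cy"])/c["fy"]*d,d],-1);R,t=RT(c)
    return (p-t)@R
def ray(c,uv,z):
    R,t=RT(c);uv=np.atleast_2d(uv).astype(float)
    r=np.c_[(uv[:,0]-c["cx"])/c["fx"],(uv[:,1]-c["cy"])/c["fy"],np.ones(len(uv))]@R
    o=-R.T@t; return o+r*((z-o[2])/r[:,2])[:,None]
def proj(c,P):
    R,t=RT(c);q=np.atleast_2d(P)@R.T+t
    return np.c_[q[:,0]/q[:,2]*c["fx"]+c["cx"],q[:,1]/q[:,2]*c["fy"]+c["cy"]]
E
python3 - <<'E'
from h import *
ims=[]
for n,(u0,u1,v0,v1) in {"scene":(80,330,100,220),"side":(190,360,70,270)}.items():
    c=pickle.load(open(n+"0.pkl","rb"));P=cloud(c)
    cr=c["image"][v0:v1,u0:u1];cv2.imwrite(f"pics/{n}crop.png",cv2.resize(cr,None,fx=3 if n=="scene" else 3,fy=3,interpolation=cv2.INTER_CUBIC))
    z=P[...,2];ok=c["depth"]>0
    v,u=np.mgrid[:384,:512]
    m=ok&(z>.142)&(z<.162)&(u>80)&(u<330)&(v>70)&(v<220)
    k,l,st,ce=cv2.connectedComponentsWithStats(m.astype(np.uint8))
    i=1+np.argmax(st[1:,4]);Q=P[l==i];print(n,"top",st[i],Q[:,2].mean(),Q[:,2].std())
    r=cv2.minAreaRect((Q[:,:2]*1000).astype(np.float32));print(r,cv2.boxPoints(r))
    im=c["image"].astype(int)
    m=ok&(im.max(2)<70)&(z>-.01)&(z<.04)&(((u-(246 if n=="scene" else 264))**2+(v-(208 if n=="scene" else 204))**2)<30**2)
    Q=P[m];print("wedge n",m.sum(),Q[:,2].min(),Q[:,2].max())
    r=cv2.minAreaRect((Q[:,:2]*1000).astype(np.float32));print(r,cv2.boxPoints(r))
    # table check
    t=P[300:340,330:400] if n=="scene" else P[250:290,150:200]
    print("table z",np.median(t[...,2]))
E
```

```text
scene top [  86  113  128   65 6000] 0.1516271290886449 0.001715035653076985
((528.9649047851562, -130.15562438964844), (184.2154541015625, 281.4475402832031), 5.91742467880249) [[ 4.2284003e+02  3.2244873e-01]
 [ 4.5185590e+02 -2.7962540e+02]
 [ 6.3508978e+02 -2.6063370e+02]
 [ 6.0607391e+02  1.9314148e+01]]
wedge n 618 -0.0010803488251074325 0.0266731077992981
((578.38134765625, 126.98941040039062), (47.46392822265625, 121.4581527709961), 12.007586479187012) [[542.5345   181.45251 ]
 [567.8028    62.651855]
 [614.2282    72.526306]
 [588.9599   191.32697 ]]
table z -0.00015571340380017427
side top [ 258   80   66   60 3560] 0.15007624226284852 0.0016992087534382265
((532.2233276367188, -128.11004638671875), (180.29481506347656, 286.3839111328125), 6.115986347198486) [[ 427.33316      4.6624517]
 [ 457.84488   -280.09143  ]
 [ 637.1135    -260.88254  ]
 [ 606.6018      23.871338 ]]
wedge n 463 -0.004987982163923533 0.025084778167466747
((564.5132446289062, 100.70803833007812), (81.77523803710938, 176.9916229248047), 11.286430358886719) [[507.09647   179.49016  ]
 [541.7362      5.9213696]
 [621.93005    21.925919 ]
 [587.2903    195.4947   ]]
table z -0.0012660117324748955
```

View pics/scenecrop.png

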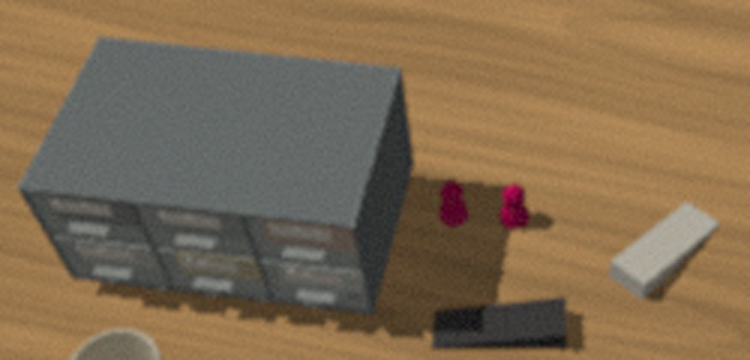

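View pics/sidecrop.png

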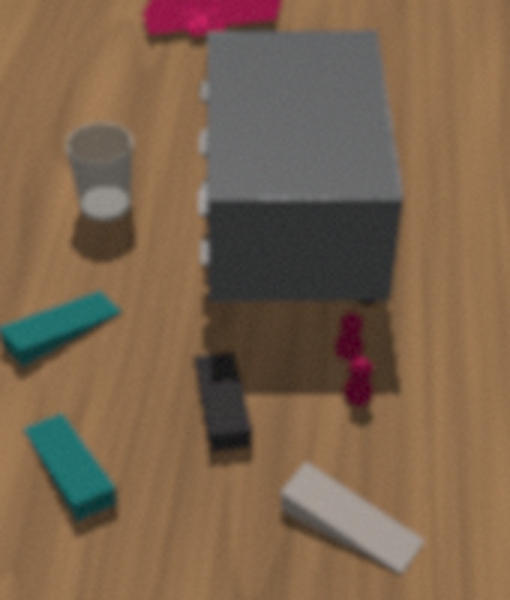

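```bash
python3 - <<'E'
from h import *
from scipy.spatial.transform import Rotation as Ro
ims=[]
for n,(u0,v0) in {"scene":(205,185),"side":(235,170)}.items():
    c=pickle.load(open(n+"0.pkl","rb"))
    cr=c["image"][v0:v0+60,u0:u0+80];cr=np.clip(cr.astype(float)*2.2,0,255).astype(np.uint8)
    b=cv2.resize(cr,None,fx=9,fy=9,interpolation=cv2.INTER_CUBIC)
    for i in range(0,80,10): cv2.putText(b,str(u0+i),(i*9,10),0,.4,(0,255,255),1)
    for i in range(0,60,10): cv2.putText(b,str(v0+i),(0,i*9+5),0,.4,(0,255,255),1)
    cv2.imwrite(f"pics/{n}w.png",b)
c=pickle.load(open("wrist0.pkl","rb"));R,t=RT(c);o=-R.T@t
T=Ro.from_rotvec([-0.56351608, -3.08983903,  0.00356782]);print("tool",T.as_matrix());print("cam in tool",T.inv().apply(o-[.23792,.63097,.22991]), "cam axis in tool",T.inv().apply(R[2]))
c=pickle.load(open("scene0.pkl","rb"));im=c["image"].astype(int)
m=((im[...,2]>100)&(im[...,1]<50)).astype(np.uint8);k,l,st,ce=cv2.connectedComponentsWithStats(m)
for i in range(1,k):
    if st[i,4]>20: print(st[i],ce[i],ray(c,ce[i],.02))
E
```

```text
tool [[-9.35618343e-01  3.53011221e-01 -1.18056889e-03]
 [ 3.53013006e-01  9.35616071e-01 -2.09407677e-03]
 [ 3.65326632e-04 -2.37601281e-03 -9.99997111e-01]]
cam in tool [ 0.07814816  0.00102984 -0.14259084] cam axis in tool [-3.06215301e-01  7.29668165e-04  9.51962004e-01]
[   0  158   34   54 1377] [ 13.15323166 181.71096587] [[ 0.65817058 -0.52188111  0.02      ]]
[247 162   7  14  61] [249.31147541 167.44262295] [[0.44927323 0.1031227  0.02      ]]
```

View pics/scenew.png

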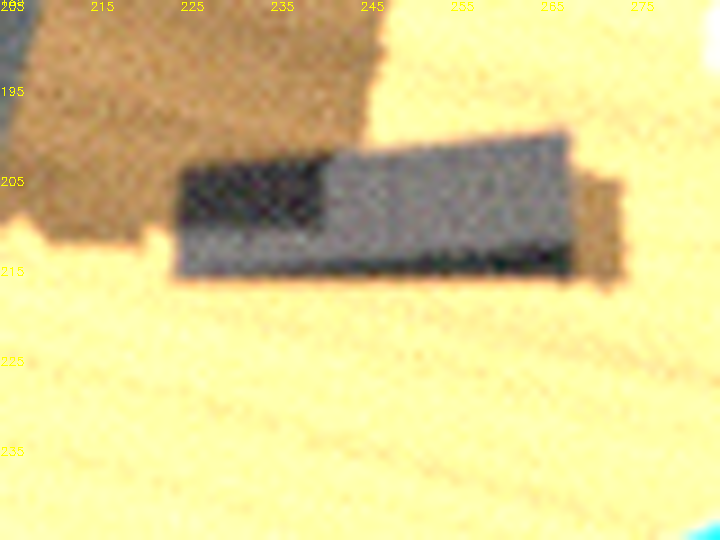

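View pics/sidew.png

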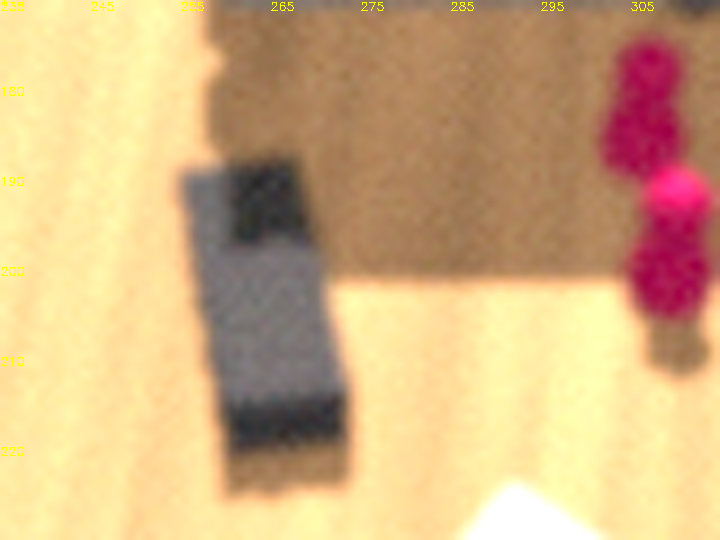

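```bash
python3 - <<'E'
from h import *
S=pickle.load(open("scene0.pkl","rb"));D=pickle.load(open("side0.pkl","rb"))
z=[.002,.002,.025,.025]
a=np.array([ray(S,p,h)[0,:2] for p,h in zip([(224.3,203.2),(224,215.4),(267.6,199.2),(267.9,211.6)],z)])*1000
b=np.array([ray(D,p,h)[0,:2] for p,h in zip([(267.7,187.1),(254.6,188.8),(272.9,212.7),(259.2,214.6)],z)])*1000
print(a,b,sep="\n")
for q in(a,b,(a+b)/2):
    th=(q[0]+q[1])/2;tk=(q[2]+q[3])/2;d=th-tk;print("thin",th,"thick",tk,np.linalg.norm(d),"angle",np.degrees(np.arctan2(d[1],d[0])))
# cabinet corners by colour top (z=.152): check with scene pixel corners of top
print(ray(S,[(400/3-1/3+80,69/3-1/3+100),(355/3-1/3+80,226/3-1/3+100),(22/3-1/3+80,188/3-1/3+100),(97/3-1/3+80,38/3-1/3+100)],.152)*1000)
print(ray(D,[(399/3-1/3+190,197/3-1/3+70),(209/3-1/3+190,197/3-1/3+70),(207/3-1/3+190,32/3-1/3+70),(376/3-1/3+190,32/3-1/3+70)],.152)*1000)
E
```

```text
[[573.97121906  64.42596711]
 [611.62684397  75.12876423]
 [547.37130824 180.12829386]
 [585.48624662 189.78262202]]
[[575.28567221  68.06673589]
 [612.62880793  78.54901805]
 [550.02380013 182.50243891]
 [585.99125586 192.73963509]]
thin [592.79903151  69.77736567] thick [566.42877743 184.95545794] 118.15829737618567 angle -77.10427789756683
thin [593.95724007  73.30787697] thick [568.007528 187.621037] 117.22152580856084 angle -77.21029565151812
thin [593.37813579  71.54262132] thick [567.21815271 186.28824747] 117.68986122442348 angle -77.15707580818909
[[ 4.26547005e+02 -5.96878545e-01  1.52000000e+02]
 [ 6.03059049e+02  1.95366074e+01  1.52000000e+02]
 [ 6.31641331e+02 -2.55319743e+02  1.52000000e+02]
 [ 4.56087537e+02 -2.78851811e+02  1.52000000e+02]]
[[ 4.30836861e+02  4.75999956e-01  1.52000000e+02]
 [ 6.03431365e+02  1.64023440e+01  1.52000000e+02]
 [ 6.35950537e+02 -2.55363070e+02  1.52000000e+02]
 [ 4.57191927e+02 -2.70562164e+02  1.52000000e+02]]
```

The black wedge at scene (246,209) is right: it is the only dark one, with its thin end facing the cabinet's front +y corner. Its thin end is near (593,71) mm, thick end (567,186), heading −77°. The short foot is near (587,−3). Plan: push the thick end with closed fingers along a gentle arc to a heading of −90°. First I move above the staging point.

```bash
python3 -m jog '[[[0,0,0,-0.0282,-0.0174,0,0],[0,0,0,-0.0282,-0.0174,0,0],[0,0,0,-0.0282,-0.0174,0,0],[0,0,0,-0.0282,-0.0174,0,0],[0,0,0,-0.0282,-0.0174,0,0],[0,0,0,-0.0282,-0.0174,0,0],[0,0,0,-0.0282,-0.0174,0,0],[0,0,0,-0.0282,-0.0174,0,0]]]' 20
python3 -m jog '[[[0,0,0,-0.0282,-0.0174,0,0],[0,0,0,-0.0282,-0.0174,0,0],[0,0,0,-0.0282,-0.0174,0,0],[0,0,0,-0.0282,-0.0174,0,0],[0,0,0,-0.0282,-0.0174,0,0],[0,0,0,-0.0282,-0.0174,0,0],[0,0,0,-0.0282,-0.0174,0,0],[0,0,0,-0.0282,-0.0174,0,0]]]'
python3 -m jog '[[[0,0,7.05,0,0,0,0],[0,0,7.05,0,0,0,0],[0,0,7.05,0,0,0,0],[0,0,7.05,0,0,0,0],[0,0,7.05,0,0,0,0],[0,0,7.05,0,0,0,0],[0,0,7.05,0,0,0,0],[0,0,7.05,0,0,0,0]]]'
cat >> h.py <<'E'
from scipy.spatial.transform import Rotation as Ro
def tool(s):
    R=Ro.from_rotvec(s["tcp_rot"]).as_matrix()
    print("t %.2f"%s["time_s"],"pos",np.round(s["eef_pos"]*1000,1),"xang %.2f"%np.degrees(np.arctan2(R[1,0],R[0,0])),"z",np.round(R[:,2],3),"F",np.round(s["wrist_force"],2),"op",round(s["opening"],3))
    return R
E
python3 - <<'E'
from h import *
from cell import readout,optics
tool(readout.get_state())
c=optics.camera("wrist");cv2.imwrite("pics/wrist1.png",c["image"]);pickle.dump(c,open("wrist1.pkl","wb"))
E
```

```text
time_s: 0.82
eef_pos: [0.4007, 0.4202, 0.231]
tcp_rot: [-0.563, -3.09, 0.001]
wrist_force: [0.6, 1.1, 0.0]
opening: 0.0
time_s: 1.48
eef_pos: [0.5627, 0.2103, 0.231]
tcp_rot: [-0.564, -3.09, 0.0]
wrist_force: [1.0, 0.2, -1.2]
opening: -0.0003
time_s: 2.15
eef_pos: [0.5619, 0.2117, 0.2308]
tcp_rot: [-1.964, -2.451, 0.001]
wrist_force: [-0.3, -0.0, -0.4]
opening: 0.0
t 2.15 pos [561.9 211.7 230.8] xang 102.58 z [-0.001 -0.    -1.   ] F [-0.27 -0.04 -0.37] op 0.0
```

View pics/wrist1.png

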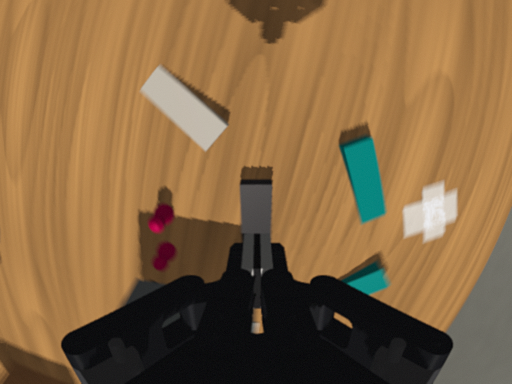

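```bash
cat >> h.py <<'E'
def rayw(c,uv,z):
    R,t=RT(c);uv=np.atleast_2d(uv).astype(float)
    d=np.c_[(uv[:,0]-c["cx"])/c["fx"],(uv[:,1]-c["cy"])/c["fy"]];th=np.linalg.norm(d,axis=1)
    r=np.c_[d/th[:,None]*np.sin(th)[:,None],np.cos(th)]@R
    o=-R.T@t; return o+r*((z-o[2])/r[:,2])[:,None]
def crop(c,u0,v0,w,h,k,name,g=1.8):
    b=cv2.resize(np.clip(c["image"][v0:v0+h,u0:u0+w].astype(float)*g,0,255).astype(np.uint8),None,fx=k,fy=k,interpolation=cv2.INTER_CUBIC)
    for i in range(0,w,10): cv2.putText(b,str(u0+i),(i*k,10),0,.35,(0,255,255),1)
    for i in range(0,h,10): cv2.putText(b,str(v0+i),(0,i*k+5),0,.35,(0,255,255),1)
    cv2.imwrite(name,b)
E
python3 -c "
from h import *
crop(pickle.load(open('wrist1.pkl','rb')),215,155,85,75,8,'pics/w1c.png')"
```

```text
(no output)
```

View pics/w1c.png

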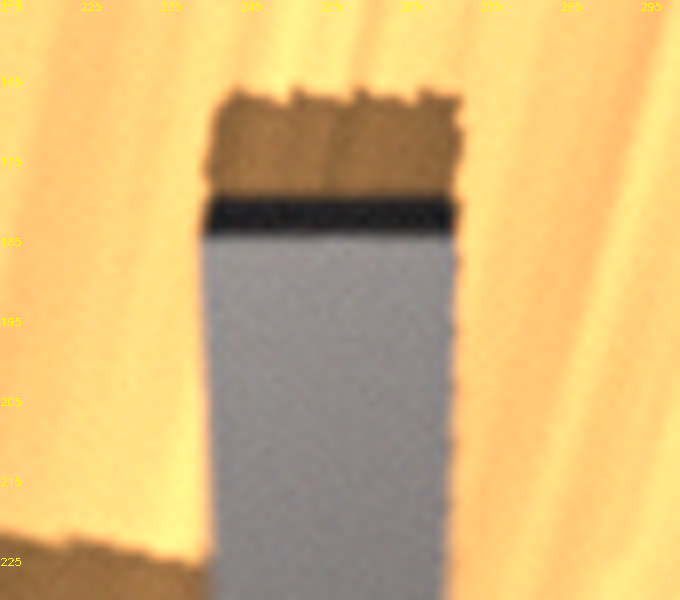

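```bash
python3 -c "
from h import *
c=pickle.load(open('wrist1.pkl','rb'))
q=rayw(c,[(240.1,184.1),(271.4,183.9)],.025)*1000;print(q,q.mean(0))
e=q[1]-q[0];print(np.linalg.norm(e),np.degrees(np.arctan2(e[1],e[0])))
print(rayw(c,[(208/8-.5+215,195/8-.5+155),(452/8-.5+215,197/8-.5+155)],.0)*1000)
"
```

```text
[[548.02012577 184.25020475  25.        ]
 [585.29787334 192.86257018  25.        ]] [566.65899956 188.55638746  25.        ]
38.25968246789305 13.008929056804755
[[547.27376463 183.79688202   0.        ]
 [586.14213576 192.15605661   0.        ]]
```

Wrist view: the wedge's thick end is at pixels (240–271,184), giving (567,188) mm with the same heading, so it agrees with the other cameras. Descending behind it.

```bash
python3 -m jog '[[[0,0,0,0,0,0.03,0],[0,0,0,0,0,0.03,0],[0,0,0,0,0,0.03,0],[0,0,0,0,0,0.03,0],[0,0,0,0,0,0.03,0],[0,0,0,0,0,0.03,0],[0,0,0,0,0,0.03,0],[0,0,0,0,0,0.012,0]]]'
python3 -m jog '[[[0,0,0,0,0,0.001,0],[0,0,0,0,0,0,0],[0,0,0,0,0,0,0]]]'
python3 - <<'E'
from h import *
from cell import readout,optics
tool(readout.get_state())
c=optics.camera("wrist");cv2.imwrite("pics/wrist2.png",c["image"]);pickle.dump(c,open("wrist2.pkl","wb"))
E
```

```text
time_s: 2.87
eef_pos: [0.5587, 0.2111, 0.0044]
tcp_rot: [-1.951, -2.455, 0.01]
wrist_force: [-0.5, 0.2, -0.5]
opening: 0.0002
time_s: 3.12
eef_pos: [0.5637, 0.2121, 0.0103]
tcp_rot: [1.955, 2.456, 0.004]
wrist_force: [-0.1, -0.0, 0.9]
opening: -0.0
t 3.12 pos [563.7 212.1  10.3] xang 102.97 z [ 0.003  0.001 -1.   ] F [-0.1  -0.02  0.93] op -0.0
```

View pics/wrist2.png

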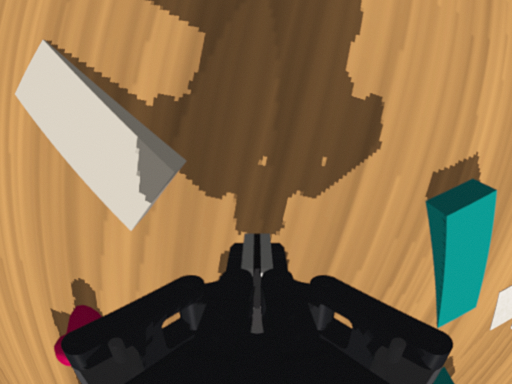

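```bash
python3 -m jog '[[[0,0,0,0,0,0,0],[0,0,0,0,0,0,0],[0,0,0,0,0,0,0],[0,0,0,0,0,0,0]]]'
python3 - <<'E'
from h import *
from cell import readout,optics
R=tool(readout.get_state())
# plan: unicycle at COM
foot=np.array([587,-3.]);a0=np.radians(-77.1);tk=np.array([567,187.5]);
com=tk+43*np.array([np.cos(a0),np.sin(a0)])
for end in (-88,-90,-92):
    a1=np.radians(end);d=np.array([np.cos(a1),np.sin(a1)]);e=foot-49*d;ch=e-com
    print(end,np.linalg.norm(ch),np.degrees(np.arctan2(ch[1],ch[0])),(-77.1+end)/2)
E
```

```text
time_s: 3.5
eef_pos: [0.5625, 0.2119, 0.0091]
tcp_rot: [1.957, 2.457, 0.001]
wrist_force: [-0.5, -0.1, 0.2]
opening: -0.0003
t 3.50 pos [562.5 211.9   9.1] xang 102.94 z [ 0.001  0.    -1.   ] F [-0.54 -0.09  0.2 ] op -0.0
-88 99.99345382660199 -85.01428400257237 -82.55
-90 100.12687365711656 -84.0378953172644 -83.55
-92 100.34855065322996 -83.0685031092821 -84.55
```

```bash
python3 -m jog '[[[0,0,0,-0.002,0,0.002,0],[0,0,0,-0.002,0,0,0],[0,0,0,-0.003,0,0,0],[0,0,0,-0.003,0,0,0],[0,0,0,-0.003,0,0,0],[0,0,0,-0.003,0,0,0],[0,0,0.4,-0.003,0.0004,0,0],[0,0,0.4,-0.003,0.0004,0,0]]]'
python3 -m jog '[[[0,0,0.4,-0.003,0.0004,0,0],[0,0,0.4,-0.003,0.0004,0,0],[0,0,0.4,-0.003,0.0004,0,0],[0,0,0.4,-0.003,0.0004,0,0],[0,0,0.4,-0.003,0.0004,0,0],[0,0,0.4,-0.003,0.0004,0,0],[0,0,0.4,-0.003,0.0004,0,0],[0,0,0,0,0,0,0]]]'
python3 - <<'E'
from h import *
from cell import readout,optics
R=tool(readout.get_state())
for n in("scene","side"):
    c=optics.camera(n);pickle.dump(c,open(n+"3.pkl","wb"))
    crop(c,*((195,170,100,70) if n=="scene" else (220,150,100,75)),8,f"pics/{n}3.png")
E
```

```text
time_s: 4.17
eef_pos: [0.5679, 0.1902, 0.0063]
tcp_rot: [-1.975, -2.443, 0.0]
wrist_force: [0.3, 0.0, 0.3]
opening: 0.0001
time_s: 4.83
eef_pos: [0.5748, 0.1698, 0.0064]
tcp_rot: [2.034, 2.394, -0.0]
wrist_force: [-0.0, -0.0, 0.8]
opening: 0.0
t 4.83 pos [574.8 169.8   6.4] xang 99.28 z [ 0. -0. -1.] F [-0.03 -0.03  0.77] op 0.0
```

View pics/scene3.png

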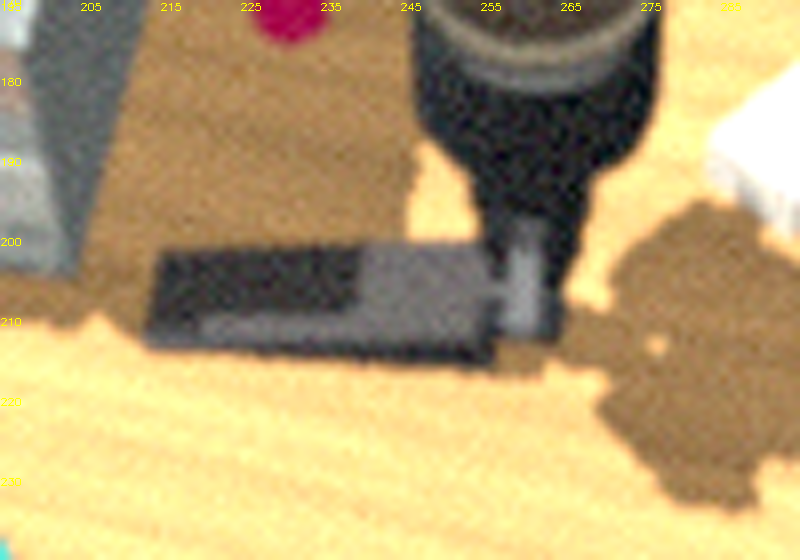

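View pics/side3.png

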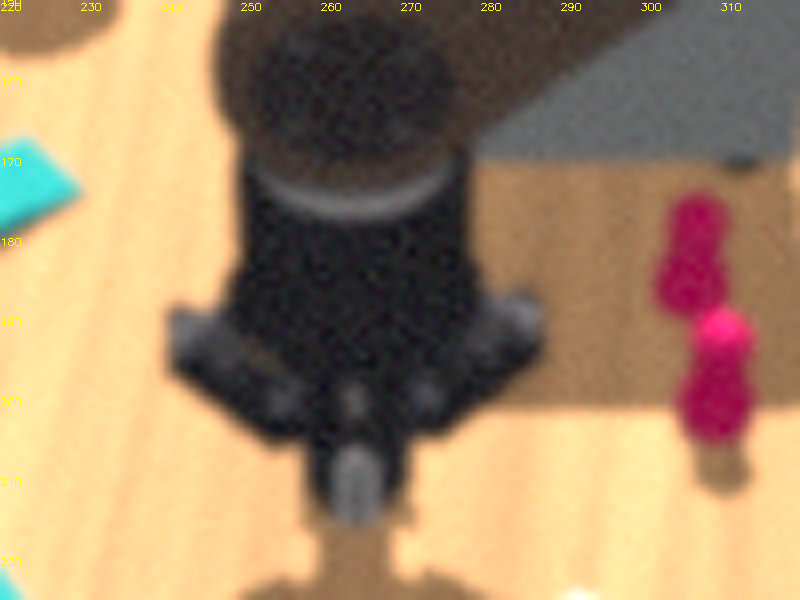

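```bash
python3 -c "
from h import *
c=pickle.load(open('scene3.pkl','rb'))
p=lambda x,y:(x/8-.5+195,y/8-.5+170)
q=[ray(c,p(160,250),.002)[0],ray(c,p(148,342),.002)[0],ray(c,p(492,342),.025)[0],ray(c,p(493,366),0)[0],ray(c,p(148,347),0)[0]]
q=np.array(q)*1000;print(q)
e=q[0]-q[1];print('thin mid',q[:2].mean(0)[:2],'hd from thin edge',np.degrees(np.arctan2(e[1],e[0]))+90-0)
for a,b in((1,2),(4,3)):
  e=q[a]-q[b];print(np.degrees(np.arctan2(e[1],e[0])),np.linalg.norm(e[:2]))
"
```

```text
[[572.76394847  35.79087222   2.        ]
 [609.27352411  43.36518387   2.        ]
 [594.99584297 159.78814874  25.        ]
 [589.2094618  158.59599946   0.        ]
 [610.03794879  43.40554562   0.        ]]
thin mid [591.01873629  39.57802805] hd from thin edge -78.27962348509539
-83.00836895338223 117.29517861683861
-79.75064554911002 117.05838938519607
```

```bash
python3 -m jog '[[[0,0,0.33,-0.003,0.0003,0,0],[0,0,0.33,-0.003,0.0003,0,0],[0,0,0.33,-0.003,0.0003,0,0],[0,0,0.33,-0.003,0.0003,0,0],[0,0,0.33,-0.003,0.0003,0,0],[0,0,0.33,-0.003,0.0003,0,0],[0,0,0.33,-0.003,0.0003,0,0],[0,0,0.33,-0.003,0.0003,0,0]]]'
python3 -m jog '[[[0,0,0.33,-0.003,0.0003,0,0],[0,0,0.33,-0.003,0.0003,0,0],[0,0,0.33,-0.003,0.0003,0,0],[0,0,0.33,-0.003,0.0003,0,0],[0,0,0.33,-0.003,0.0003,0,0],[0,0,0.33,-0.003,0.0003,0,0],[0,0,0,0,0,0,0],[0,0,0,0,0,0,0]]]'
python3 - <<'E'
from h import *
from cell import readout,optics
R=tool(readout.get_state())
for n in("scene",):
    c=optics.camera(n);pickle.dump(c,open(n+"4.pkl","wb"))
    crop(c,*((185,165,100,70) if n=="scene" else (220,150,100,75)),8,f"pics/{n}4.png",2.2)
E
```

```text
time_s: 5.6
eef_pos: [0.5804, 0.1467, 0.0064]
tcp_rot: [2.089, 2.347, 0.0]
wrist_force: [-0.4, 1.2, 1.4]
opening: 0.0
time_s: 6.27
eef_pos: [0.5839, 0.1289, 0.0062]
tcp_rot: [2.129, 2.31, -0.001]
wrist_force: [-0.2, -0.1, -0.6]
opening: 0.0002
t 6.27 pos [583.9 128.9   6.2] xang 94.69 z [-0. -0. -1.] F [-0.16 -0.11 -0.59] op 0.0
```

View pics/scene4.png

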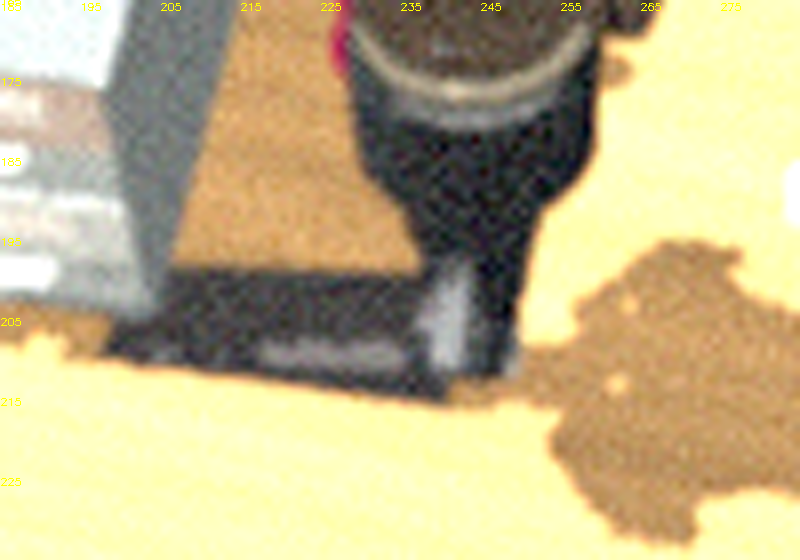

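```bash
python3 -c "
from h import *
c=pickle.load(open('scene4.pkl','rb'))
p=lambda x,y:(x/8-.5+185,y/8-.5+165)
q=np.array([ray(c,p(106,353),.0)[0],ray(c,p(445,402),0)[0],ray(c,p(420,270),.0235)[0],ray(c,p(200,268),.0088)[0]])*1000;print(q)
e=q[0]-q[1];a=np.arctan2(e[1],e[0]);print(np.degrees(a),np.linalg.norm(e[:2]))
a=np.radians(-85.3);d=np.array([np.cos(a),np.sin(a)]);n=np.array([-d[1],d[0]])
f=np.array([587,-3]);
for cc in (q[0][:2],q[1][:2]+120*d):
  thin=cc-20*n+[.6,1.0];print('thin',thin,'foot rel along',(f-thin)@d,'lat(left)',(f-thin)@n)
"
```

```text
[[607.09971897  -1.13623052   0.        ]
 [598.08154622 116.25731826   0.        ]
 [563.38925261  98.74412885  23.5       ]
 [571.54930317  21.65580834   8.8       ]]
-85.60716566447645 117.73942727650702
thin [587.76697123  -1.77500069] foot rel along 1.1580356302669446 lat(left) -0.8647668196700958
thin [588.58141952  -3.97793833] foot rel along -1.1042290565859993 lat(left) -1.4959710110426454
```

The scene view puts the foot on the wedge centreline to within about 2 mm, with the thin tip just under it. From here I push straight ahead, watching the force.

```bash
python3 -m jog '[[[0,0,0,-0.001,0,0,0],[0,0,0,-0.002,0,0,0],[0,0,0,-0.002,0,0,0],[0,0,0,-0.002,0,0,0],[0,0,0,-0.002,0,0,0],[0,0,0,-0.002,0,0,0],[0,0,0,-0.001,0,0,0]]]'
python3 -m jog '[[[0,0,0,-0.001,0,0,0],[0,0,0,-0.001,0,0,0]]]'
python3 -m jog '[[[0,0,0,-0.001,0,0,0],[0,0,0,-0.001,0,0,0]]]'
```

```text
time_s: 6.9
eef_pos: [0.585, 0.117, 0.0063]
tcp_rot: [2.129, 2.311, -0.0]
wrist_force: [0.7, -0.3, -0.4]
opening: -0.0003
time_s: 7.07
eef_pos: [0.5851, 0.1152, 0.0064]
tcp_rot: [2.128, 2.311, 0.0]
wrist_force: [-0.8, -0.2, 0.2]
opening: -0.0
time_s: 7.23
eef_pos: [0.5852, 0.1133, 0.0063]
tcp_rot: [-2.128, -2.311, 0.0]
wrist_force: [-0.2, 0.9, -0.2]
opening: 0.0001
```

```bash
python3 -m jog '[[[0,0,0,-0.001,0,0,0],[0,0,0,-0.001,0,0,0]]]' | sed -n 2,4p
python3 -m jog '[[[0,0,0,-0.001,0,0,0],[0,0,0,0,0,0,0]]]'| sed -n 2,4p
```

```text
eef_pos: [0.5854, 0.1113, 0.0063]
tcp_rot: [2.128, 2.311, 0.0]
wrist_force: [-0.2, 0.2, 0.1]
eef_pos: [0.5856, 0.1101, 0.0063]
tcp_rot: [2.128, 2.311, -0.0]
wrist_force: [0.3, 0.5, -0.6]
```

```bash
python3 -m jog '[[[0,0,0,-0.001,0,0,0],[0,0,0,0,0,0,0]]]'| sed -n 2,4p
```

```text
eef_pos: [0.5857, 0.1092, 0.0064]
tcp_rot: [2.128, 2.311, 0.0]
wrist_force: [0.6, -0.3, 0.3]
```

```bash
python3 -m jog '[[[0,0,0,-0.001,0,0,0],[0,0,0,0,0,0,0]]]'| sed -n 2,4p
```

```text
eef_pos: [0.5857, 0.1083, 0.0064]
tcp_rot: [2.128, 2.311, 0.0]
wrist_force: [0.5, 0.1, 0.6]
```

```bash
python3 -m jog '[[[0,0,0,-0.001,0,0,0],[0,0,0,0,0,0,0]]]'| sed -n 2,4p
```

```text
eef_pos: [0.5858, 0.1073, 0.0064]
tcp_rot: [2.128, 2.311, -0.0]
wrist_force: [0.3, -0.7, 0.1]
```

```bash
python3 -m jog '[[[0,0,0,-0.001,0,0,0],[0,0,0,0,0,0,0]]]'| sed -n 2,4p
python3 -m jog '[[[0,0,0,-0.001,0,0,0],[0,0,0,0,0,0,0]]]'| sed -n 2,4p
```

```text
eef_pos: [0.5859, 0.1063, 0.0064]
tcp_rot: [2.128, 2.311, 0.0]
wrist_force: [-0.1, 1.0, 0.4]
eef_pos: [0.586, 0.1052, 0.0064]
tcp_rot: [2.128, 2.311, 0.0]
wrist_force: [0.5, 0.0, 1.0]
```

```bash
python3 -m jog '[[[0,0,0,-0.001,0,0,0],[0,0,0,0,0,0,0]]]'| sed -n 2,4p
python3 -m jog '[[[0,0,0,-0.001,0,0,0],[0,0,0,0,0,0,0]]]'| sed -n 2,4p
```

```text
eef_pos: [0.5861, 0.1042, 0.0064]
tcp_rot: [2.128, 2.311, -0.0]
wrist_force: [0.4, 0.9, 0.5]
eef_pos: [0.5861, 0.1032, 0.0064]
tcp_rot: [2.128, 2.311, -0.0]
wrist_force: [-0.1, 1.8, 0.2]
```

```bash
python3 -m jog '[[[0,0,0,0,0,0,0],[0,0,0,0,0,0,0]]]'| sed -n 2,4p
python3 -m jog '[[[0,0,0,-0.001,0,0,0],[0,0,0,0,0,0,0]]]'| sed -n 2,4p
```

```text
eef_pos: [0.5861, 0.1033, 0.0063]
tcp_rot: [2.128, 2.311, -0.0]
wrist_force: [0.2, 0.3, -0.1]
eef_pos: [0.5861, 0.1023, 0.0063]
tcp_rot: [-2.128, -2.311, 0.0]
wrist_force: [0.2, 1.0, 0.1]
```

```bash
python3 -m jog '[[[0,0,0,-0.001,0,0,0],[0,0,0,0,0,0,0]]]'| sed -n 2,4p
python3 -m jog '[[[0,0,0,-0.001,0,0,0],[0,0,0,0,0,0,0]]]'| sed -n 2,4p
```

```text
eef_pos: [0.5862, 0.1013, 0.0063]
tcp_rot: [-2.128, -2.311, 0.0]
wrist_force: [0.9, 0.1, -0.5]
eef_pos: [0.5863, 0.1005, 0.0063]
tcp_rot: [-2.128, -2.31, -0.0]
wrist_force: [-0.0, 1.0, 0.0]
```

```bash
python3 -m jog '[[[0,0,0,-0.001,0,0,0],[0,0,0,0,0,0,0]]]'| sed -n 2,4p
python3 -m jog '[[[0,0,0,-0.001,0,0,0],[0,0,0,0,0,0,0]]]'| sed -n 2,4p
```

```text
eef_pos: [0.5863, 0.0997, 0.0063]
tcp_rot: [-2.128, -2.31, -0.001]
wrist_force: [-0.4, 3.2, -1.6]
eef_pos: [0.5864, 0.0988, 0.0063]
tcp_rot: [-2.128, -2.31, -0.001]
wrist_force: [0.0, 3.4, 0.9]
```

```bash
python3 -m jog '[[[0,0,0,0,0,0,0]]]'| sed -n 2,4p
python3 -m jog '[[[0,0,0,0,0,0,0]]]'| sed -n 2,4p
python3 - <<'E'
from h import *
from cell import readout,optics
R=tool(readout.get_state())
c=optics.camera("scene");pickle.dump(c,open("scene5.pkl","wb"));crop(c,80,95,170,125,4,"pics/scene5.png",1.5)
P=cloud(c);b=cloud(pickle.load(open("scene0.pkl","rb")))
def fit(P,c):
    m=(abs(P[...,2]-.15)<.012)&(c["depth"]>0);v,u=np.mgrid[:384,:512];m&=(u>80)&(u<225)&(v>105)&(v<185)
    m=cv2.erode(m.astype(np.uint8),np.ones((3,3)))>0
    Q=P[m];A=np.c_[Q[:,0]-.53,Q[:,1]+.13,np.ones(len(Q))];return np.linalg.lstsq(A,Q[:,2],rcond=None)[0]*1000
print(fit(b,c),fit(P,c))
E
```

```text
eef_pos: [0.5864, 0.0988, 0.0063]
tcp_rot: [-2.128, -2.31, -0.001]
wrist_force: [-0.3, 5.5, -0.2]
eef_pos: [0.5864, 0.0988, 0.0063]
tcp_rot: [-2.128, -2.31, -0.001]
wrist_force: [-0.3, 4.7, -0.2]
t 9.90 pos [586.4  98.8   6.3] xang 94.70 z [-0.     0.001 -1.   ] F [-0.26  4.72 -0.21] op 0.0
[ -4.52663422  -1.77333567 151.74088538] [ -4.3630275   -0.57368196 151.8158932 ]
```

View pics/scene5.png

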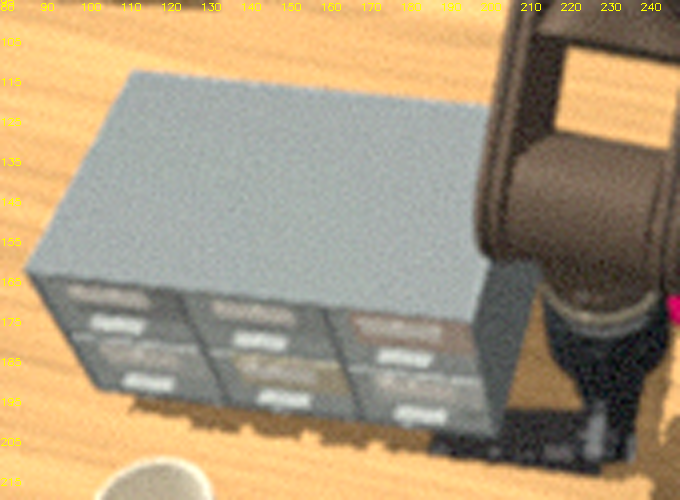

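Contact: the push force has risen to about 5 N over the last 2 mm, with the cabinet visibly unmoved. Backing off and rising.

```bash
python3 -m jog '[[[0,0,0,0.001,0,0,0],[0,0,0,0.002,0,0,0],[0,0,0,0.004,0,0,0],[0,0,0,0.006,0,0,0],[0,0,0,0.007,0,0,0],[0,0,0,0.005,0,-0.01,0],[0,0,0,0,0,-0.025,0],[0,0,0,0,0,-0.03,0]]]'
python3 -m jog '[[[0,0,0,0,0,-0.03,0],[0,0,0,0,0,-0.03,0],[0,0,0,0,0,-0.03,0],[0,0,0,0,0,-0.03,0],[0,0,0,0,0,-0.015,0],[0,0,0,0,0,0,0],[0,0,0,0,0,0,0],[0,0,0,0,0,0,0]]]'
python3 - <<'E'
from h import *
from cell import readout,optics
s=readout.get_state();R=tool(s)
print("to corner in tool mm",R.T@(np.array([.587,-.003,.172])-s["eef_pos"])*1000)
for n in ("side","wrist"):
    c=optics.camera(n);pickle.dump(c,open(n+"6.pkl","wb"));cv2.imwrite(f"pics/{n}6.png",c["image"])
E
```

```text
time_s: 10.62
eef_pos: [0.5823, 0.124, 0.0702]
tcp_rot: [-2.125, -2.309, 0.006]
wrist_force: [-0.2, 0.4, 1.0]
opening: 0.0002
time_s: 11.28
eef_pos: [0.5834, 0.1235, 0.2048]
tcp_rot: [-2.127, -2.31, 0.003]
wrist_force: [-0.1, 0.3, -0.6]
opening: 0.0003
t 11.28 pos [583.4 123.5 204.8] xang 94.73 z [-0.003 -0.    -1.   ] F [-0.07  0.35 -0.65] op 0.0
to corner in tool mm [-126.38291782   -6.772308     32.83712994]
```

View pics/wrist6.png

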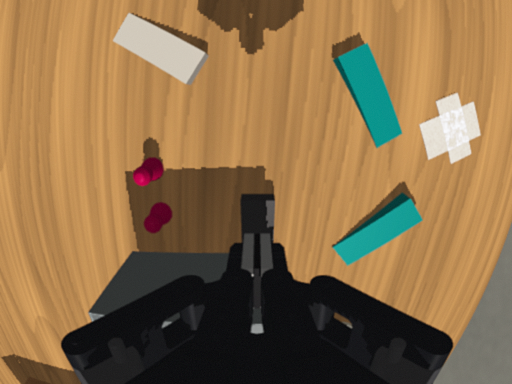

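View pics/side6.png

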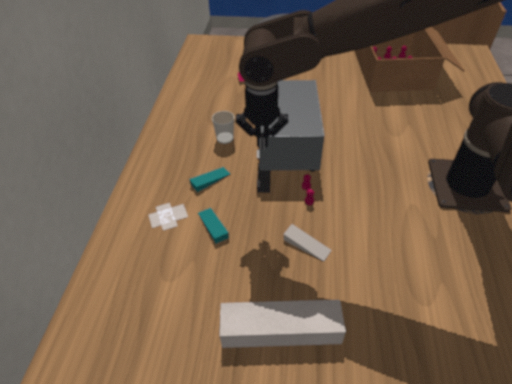

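The wedge is under the corner in both views and the figures are undisturbed. Moving over corner_top.

```bash
python3 -m jog '[[[0,0,0,-0.018,-0.001,0,0],[0,0,0,-0.018,-0.001,0,0],[0,0,0,-0.018,-0.001,0,0],[0,0,0,-0.018,-0.001,0,0],[0,0,0,-0.018,-0.001,0,0],[0,0,0,-0.018,-0.001,0,0],[0,0,0,-0.018,0,0,0],[0,0,0,0,0,0,0]]]'
python3 -m jog '[[[0,0,0,0,0,0.01,0],[0,0,0,0,0,0.01,0],[0,0,0,0,0,0.01,0],[0,0,0,0,0,0.008,0],[0,0,0,0,0,0.004,0],[0,0,0,0,0,0,0],[0,0,0,0,0,0,0],[0,0,0,0,0,0,0]]]'
python3 - <<'E'
from h import *
from cell import readout,optics
s=readout.get_state();R=tool(s)
print("to corner in tool mm",R.T@(np.array([.587,-.003,.152])-s["eef_pos"])*1000)
E
```

```text
time_s: 12.05
eef_pos: [0.5882, -0.0053, 0.2043]
tcp_rot: [-2.13, -2.306, 0.004]
wrist_force: [0.0, 1.1, 0.1]
opening: 0.0002
time_s: 12.72
eef_pos: [0.5892, -0.0026, 0.1648]
tcp_rot: [2.127, 2.311, 0.001]
wrist_force: [-0.3, 0.2, 0.3]
opening: 0.0001
t 12.72 pos [589.2  -2.6 164.8] xang 94.73 z [ 0.001 -0.    -1.   ] F [-0.27  0.17  0.34] op 0.0
to corner in tool mm [-0.20237378 -2.22009141 12.83623576]
```

```bash
python3 -m jog '[[[0,0,0,0,-0.002,0.003,0],[0,0,0,0,0,0.003,0],[0,0,0,0,0,0.002,0],[0,0,0,0,0,0.002,0],[0,0,0,0,0,0,0],[0,0,0,0,0,0,0]]]'| sed -n 2,4p
python3 -m jog '[[[0,0,0,0,0,0.001,0],[0,0,0,0,0,0,0]]]'| sed -n 2,4p
python3 -m jog '[[[0,0,0,0,0,0.001,0],[0,0,0,0,0,0,0]]]'| sed -n 2,4p
```

```text
eef_pos: [0.5867, -0.003, 0.1541]
tcp_rot: [-2.128, -2.311, 0.0]
wrist_force: [-0.2, -0.5, -0.1]
eef_pos: [0.5868, -0.003, 0.1533]
tcp_rot: [2.128, 2.311, -0.0]
wrist_force: [-0.0, -0.0, 0.0]
eef_pos: [0.5868, -0.0029, 0.1522]
tcp_rot: [-2.128, -2.311, 0.0]
wrist_force: [-0.3, -1.0, -0.3]
```

```bash
for i in 1; do python3 -m jog '[[[0,0,0,0,0,0.0005,0],[0,0,0,0,0,0,0]]]'| sed -n 2,4p
python3 -m jog '[[[0,0,0,0,0,0.0005,0],[0,0,0,0,0,0,0]]]'| sed -n 2,4p; done
```

```text
eef_pos: [0.5869, -0.0029, 0.1519]
tcp_rot: [2.128, 2.311, 0.0]
wrist_force: [-0.0, -0.1, 0.6]
eef_pos: [0.5869, -0.0029, 0.1518]
tcp_rot: [2.128, 2.311, 0.0]
wrist_force: [-1.4, 0.1, 2.6]
```

```bash
python3 -m jog '[[[0,0,0,0,0,0.0005,0],[0,0,0,0,0,0,0]]]'| sed -n 2,4p
python3 -m jog '[[[0,0,0,0,0,0.0005,0],[0,0,0,0,0,0,0]]]'| sed -n 2,4p
```

```text
eef_pos: [0.5871, -0.0029, 0.1517]
tcp_rot: [2.128, 2.311, 0.0]
wrist_force: [-2.0, 0.3, 4.8]
eef_pos: [0.5871, -0.0029, 0.1517]
tcp_rot: [2.128, 2.311, 0.001]
wrist_force: [-2.4, -0.4, 7.0]
```

```bash
python3 -m jog '[[[0,0,0,0,0,0.0005,0],[0,0,0,0,0,0,0]]]'| sed -n 2,4p
python3 -m jog '[[[0,0,0,0,0,0.0005,0],[0,0,0,0,0,0,0]]]'| sed -n 2,4p
python3 -m jog '[[[0,0,0,0,0,0,0],[0,0,0,0,0,0,0],[0,0,0,0,0,0,0],[0,0,0,0,0,0,0]]]'| sed -n 2,4p
```

```text
eef_pos: [0.5872, -0.0029, 0.1516]
tcp_rot: [2.128, 2.311, 0.001]
wrist_force: [-3.0, 0.5, 8.6]
eef_pos: [0.5872, -0.0029, 0.1516]
tcp_rot: [2.128, 2.311, 0.001]
wrist_force: [-4.2, 1.6, 10.8]
eef_pos: [0.5873, -0.0029, 0.1516]
tcp_rot: [2.128, 2.31, 0.001]
wrist_force: [-4.5, 1.0, 9.2]
```

```bash
python3 -m jog '[[[0,0,0,0,0,0.0002,0],[0,0,0,0,0,0,0],[0,0,0,0,0,0,0],[0,0,0,0,0,0,0],[0,0,0,0,0,0,0],[0,0,0,0,0,0,0],[0,0,0,0,0,0,0],[0,0,0,0,0,0,0]]]'| sed -n 1,4p
python3 -m jog '[[[0,0,0,0,0,-0.002,0],[0,0,0,0,0,-0.002,0],[0,0,0,0,0,-0.004,0],[0,0,0,0,0,-0.01,0],[0,0,0,0,0,-0.02,0],[0,0,0,0,0,-0.02,0],[0,0,0,0,0,-0.02,0],[0,0,0,0,0,-0.02,0]]]'
python3 -m jog '[[[0,0,0,0.01,0,-0.02,0],[0,0,0,0.03,0,0,0],[0,0,0,0.035,0,0,0],[0,0,0,0.035,0,0,0],[0,0,0,0.035,0,0,0],[0,0,0,0.035,0,0,0],[0,0,0,0.035,0,0,0],[0,0,0,0.02,0,0,0]]]'
python3 -m jog '[[[0,0,0,0,0,0,0],[0,0,0,0,0,0,0],[0,0,0,0,0,0,0]]]'
python3 - <<'E'
from h import *
from cell import readout,optics
R=tool(readout.get_state())
for n in ("scene","side","wrist"):
    c=optics.camera(n);pickle.dump(c,open(n+"7.pkl","wb"));cv2.imwrite(f"pics/{n}7.png",c["image"])
    if n=="wrist":continue
    crop(c,*((80,95,180,125) if n=="scene" else (220,75,130,130)),4,f"pics/{n}7c.png",1.6)
    b=pickle.load(open(n+"0.pkl","rb"))
    for k in(b,c):
        P=cloud(k);v,u=np.mgrid[:384,:512];m=(abs(P[...,2]-.15)<.012)&(k["depth"]>0)&(u>80)&(u<330)&(v>70)&(v<190)
        kk,l,st,ce=cv2.connectedComponentsWithStats(m.astype(np.uint8));i=1+np.argmax(st[1:,4]);m=l==i
        r=cv2.minAreaRect((P[m][:,:2]*1000).astype(np.float32));m=cv2.erode(m.astype(np.uint8),np.ones((5,5)))>0
        Q=P[m];A=np.c_[Q[:,0]-.53,Q[:,1]+.13,np.ones(len(Q))];print(n,st[i],r,np.linalg.lstsq(A,Q[:,2],rcond=None)[0]*1000)
E
```

```text
time_s: 15.55
eef_pos: [0.5873, -0.0029, 0.1516]
tcp_rot: [2.128, 2.31, 0.001]
wrist_force: [-4.9, 0.4, 10.5]
time_s: 16.22
eef_pos: [0.5868, -0.003, 0.2484]
tcp_rot: [2.128, 2.311, 0.0]
wrist_force: [-0.5, -0.2, 0.2]
opening: -0.0
time_s: 16.88
eef_pos: [0.5668, 0.2345, 0.2676]
tcp_rot: [-2.125, -2.313, -0.002]
wrist_force: [-0.3, -0.9, 0.1]
opening: 0.0003
time_s: 17.13
eef_pos: [0.5676, 0.2307, 0.2673]
tcp_rot: [2.128, 2.31, -0.001]
wrist_force: [1.2, 0.3, 0.6]
opening: -0.0
t 17.13 pos [567.6 230.7 267.3] xang 94.70 z [ 0.    -0.001 -1.   ] F [1.15 0.33 0.65] op -0.0
scene [  86  113  128   66 6148] ((528.95556640625, -130.06541442871094), (184.2154541015625, 281.6289367675781), 5.91742467880249) [ -0.38796523  -1.21870926 151.84018533]
scene [  86  113  128   66 6149] ((529.363037109375, -130.0701141357422), (184.29103088378906, 281.0500183105469), 6.026370525360107) [  0.2462167   -0.35380981 151.92882367]
side [ 258   80   66   61 3637] ((532.21435546875, -128.0264434814453), (180.29481506347656, 286.55206298828125), 6.115986347198486) [ -0.98081426  -0.60037157 150.22469963]
side [ 282   80   42   61 1997] ((497.36614990234375, -131.22525024414062), (110.6909408569336, 288.154052734375), 6.02859354019165) [  2.80701765   0.27971052 150.33494732]
```

View pics/scene7.png

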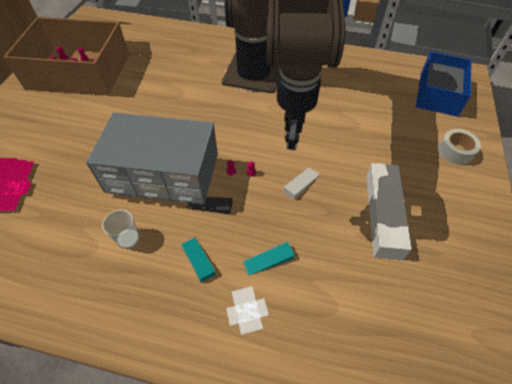

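View pics/side7c.png

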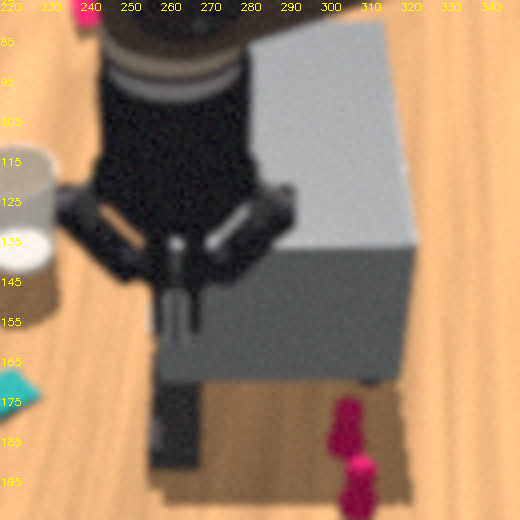

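View pics/scene7c.png

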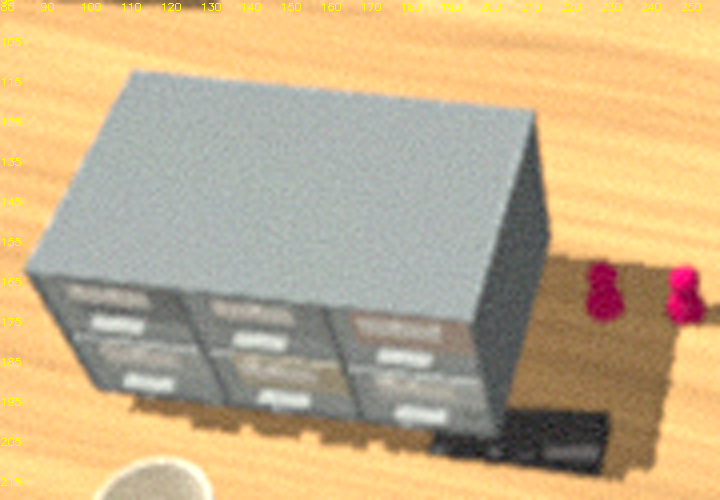

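```bash
python3 -c "
from cell import ctrl;print(ctrl.finish_job())"
```

```text
the job is handed in; nothing more can be done
None
```

The wedge is under the short foot and the cabinet no longer rocks. I handed the job in at about 17 s of the 64 s allowed.

- **Wedge:** I pushed the dark wedge thin end first with closed fingers until the push force rose to about 5 N, which is where it met the foot. It stayed in place when I backed off.
- **Press test:** I pressed down over that corner with 9–10.5 N for about a second. The force built up steadily and the corner dipped only about 0.2 mm, with no rocking, so I did not push the wedge further in.
- **Cabinet position:** The scene camera shows it moved about 0.4 mm and turned about 0.1°. Tilt changed by less than about 1 mrad, so it is still level.
- **Other things:** The figures, beaker and carton look unmoved in the scene picture. I did not measure them individually. The arm was clear of everything at the end.
- **Checks that disagreed:**
  - The arm partly hid the cabinet's top in the last side view, so its fit there (2.8 mrad of tilt) was unreliable and I relied on the scene camera.
  - While pressing, there was a sideways reaction of about 4–5 N. The cabinet did not measurably shift.

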